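Press a bush into a suspension link, draw the link out and hold it up tipped

TASK

Pull the arbor press's ball lever all the way down to its stop, so that the bronze bush goes flush into the aluminium link lying in the nest, and let the lever come back up. Then draw the link out of the press and hold it up with the bush end on top, tipped up about 60 degrees or steeper, its lowest end at least 10 cm above the bench and clear of the press. Finish while still holding it there, still and in the gripper; do not drop it, and leave the other things on the bench where they are.

Things in the scene. Friction and masses are not known exactly. Their poses are not given: they have to be found in the camera images.
- press: Grey bench arbor press, fixed: base 230 x 120 x 30 mm, C-shaped frame 220 mm high, lever on its -y side. Origin: on the bench below the ram axis; x from the throat (open towards the robot) to the column, z up. Base reaches to x = -100 mm; the head's front is at x = -42 mm, its underside 135 mm above the bench. Ram: 25 mm square with a 20 mm round nose, nose 108 mm up at rest, 23 mm lower per rad of lever.
- lever (a joint): Angle of the press lever in rad: 0 is up at rest (pointing 45 degrees above level, towards the press's -x), grows as it is pulled forward and down, 1.13 is the stop (20 degrees below level). A spring returns it to 0. Pulling takes about 3 to 7 N at the ball, some 12 N over the last 0.3 rad while the bush goes in.
- knob (a point): Centre of the black ball, 34 mm in diameter, at the end of the 13 mm lever rod, 190 mm from the pivot; it swings in the press's x-z plane. It can be gripped from above across the press's y, or pushed down from above.
- lever_pivot (a point): Point on the lever's axis of turning (parallel to the press's y) in the plane in which the ball swings: at x = +27, y = -105, z = 175 mm in the press's frame.
- seat (a point): Centre of the nest floor on the ram axis, 75 mm above the bench; the link's origin lies here (within 3 mm) while in the nest. The nest is a dark steel block on the press base with side rails and a back stop 8 mm high, from x = -85 mm to the stop at x = +22 mm in the press's frame, 70 mm wide, open above and to -x.
- link: Flat aluminium bar 180 x 40 x 8 mm with rounded ends, about 0.17 kg, level in the nest, 1.5 mm play at each side. Origin: underside, on the axis of its eye (the end under the ram, with the bronze bush); x along the bar, free end to eye end; z out of the upper face. It runs from x = -160 mm (free end, sticking 75 mm out of the nest) to +20 mm. Draw it 70 mm or more along -x before lifting.
- link_grip (a point): Good place to take the link: mid-thickness, 125 mm from the eye axis on the free end, over the bench in front of the press (35 mm before its tip), 79 mm above the bench; grip across the 40 mm width.
- link_eye (a point): Centre of the link's eye, mid-thickness.
- link_tail (a point): Tip of the link's free end, mid-thickness, 160 mm from the eye axis.
- bush (a joint): How far the bronze bush (22 mm diameter, 8 mm long) has gone into the link's eye, in m: about 0 at the start (6 mm proud of the upper face), 0.006 when flush. It stays where it is pushed.
- spare_link: A finished link of the same shape with its bush flush, lying flat on the bench to the left of the press; not to be moved. Origin and axes as for the other link.
- bush_tray: Grey two-part tray of spare bushes, 110 x 75 x 28 mm, loose, on the left of the bench; not to be moved. Origin: centre of its underside.
- screwdriver: Screwdriver, 190 mm long, lying on the bench right of the press; not to be moved. Origin near its middle, length along x.
- mallet: Hammer with a wooden handle lying on the right of the bench; not to be moved. Length along x.
- wheel_a: Omni-wheel, 100 mm across, 30 mm thick, lying flat on the bench, right of the link's free end; not to be moved. Origin: centre of its underside.
- wheel_b: A second such omni-wheel, lying flat on the left of the bench; not to be moved.
- battery: Battery pack, 105 x 34 x 26 mm, lying left of the press and the spare link; not to be moved. Origin: centre of its underside.
- gearmotor: Cylindrical gear motor 37 mm in diameter and 100 mm long, lying on the right of the bench; not to be moved. Length along x.
There are look-alikes about, which are no part of the job. What is shaped like the link but red or turquoise is not meant.

How it is judged:
On the way, in this order (a step that is already met when the one before it is completed fails the run):
1. the lever is pulled to its stop with the link in the nest, and the bush is pressed flush (value of joint lever above 1.05 rad and value of joint bush above 0.0048 m and distance between link and seat below 0.012 m), for 0.1 s.
2. the lever is back up, the link still in the nest (value of joint lever below 0.1 rad and distance between link and seat below 0.03 m), for 0.1 s.
3. the link is drawn out of the press, held by the gripper (distance between link and seat above 0.1 m and contact force between the fingers and link above 1 N and contact force between link and press below 0.2 N), for 0.1 s.
At the end, for the whole second after the job is handed in: Held still in the gripper, off the press: link tipped 52 degrees or more from level, eye end up, free end over 90 mm above the bench, eye over 100 mm from the seat; bush within 1.2 mm of flush; lever back up (under 0.1 rad) (all of step 3 and angle between link's own x axis and vertical below 0.66 rad and height (world z) of link_tail above 0.09 m and height (world z) of link_eye above 0.18 m and linear speed of link below 0.03 m/s and value of joint bush above 0.0048 m and value of joint lever below 0.1 rad); the arm keeps its last pose, push and grip.
It fails at once if the link is dropped on the bench (height (world z) of link below 0.03 m).
It fails at once if another thing on the bench is moved by more than 30 mm (distance of any of spare_link, bush_tray, screwdriver, mallet, wheel_a, wheel_b, battery, gearmotor from where it was at the start of the episode above 0.03 m).
It also fails if it takes over 64 s, if anything falls off the work surface, if the arm or the gripper's body presses on something with over 40 N, if the wrist force passes 120 N, or if a joint passes its speed limit or range.

ROBOT

A 7-joint arm with a two-finger parallel gripper is mounted at the origin on the work surface. World frame = base frame: x ahead of the robot, y to its left, z up, the work surface at z = 0. Lengths are in m, angles in rad, forces in N, time in s.
With the tool pointing down it reaches from about 0.35 to 0.9 m from the base axis. Payload 8.1 kg.
Tool frame: the origin (TCP) lies on the centre line of the jaws, within the pads' length; the fingertips stand 22 mm ahead of it and the grasp point (between the pads) lies 3 mm ahead of it (arm.finger_overhang is the distance from the TCP to the fingertips, in m); z points along the fingers, y is the direction in which the jaws open and shut (so a half turn about z gives the same grasp; the last joint's range is limited). The gripper opens to 92 mm and grips with 3 to 60 N. Pads are 19 mm wide; open, the fingers measure 130 mm over their backs; the gripper's body (75 mm by 190 mm) begins 47 mm behind the grasp point.
Start: joints at [-0.103, 0.434, 0.025, 1.573, -0.012, 1.134, -0.075], TCP at [0.625, -0, 0.249] pointing down, gripper open.
Joint ranges: [-2.62, 2.62], [-0.44, 2.09], [-1.27, 1.32], [0.08, 2.57], [-1.32, 4.46], [0.12, 2], [-2.74, 2.74]. Speed limits (rad/s): [2.22, 2.22, 3.01, 3.01, 3.14, 3.14, 3.14].

INTERFACE

Orientations are given as a rotation vector (axis times angle).
In Python, from cell import arm gives the robot as it stands. The module is installed in compiled form; this text tells all that it offers.
- The arm moves only by the tool step_arm, never from a script. Its argument "plan" is a list of rows, each an object of numbers: "wx", "wy", "wz": the turn, a rotation vector about the tool's x, y, z in units of 6 degrees (1.0 is 6 degrees); "tx", "ty", "tz": the shift along the tool's x, y, z in cm; "hand": the opening, from 0 (shut) to 1 (fully open). A call has exactly 10 rows; each row shifts and turns the commanded pose from where the row before left it, along the tool's axes as they then stand; what a row does not reach is not made up. A row lasts 1/12 s, in which the tool goes at most 41.7 mm and 7.16 degrees, less where a joint would pass 70% of its speed; a pose out of reach is approached as far as the arm can. A call is refused whole if a number of a shift passes 4.17 or a number of a turn 1, either way. A call with a gripper value outside its range is refused whole. The fingers move at their own pace and stop on an object; "force" is the grip in N (left out, the last holds). Time passes only in rows, so rows that do not move let the fingers close, or fill a call up. It gives the time, the measured TCP pose, the force and the opening at its end, in the units of the state.
- arm.observe(): the state, without advancing time (a new reading comes with each control period).
- arm.get_image(name): name is "scene" or "side" or "wrist"; returns (picture, depth): 384x512x3 uint8, red, green, blue; 384x512 float32, m along the optical axis (not along the pixel's ray), 0 where there is no reading.
- arm.calibration(name): a dict with "mtx" (3x3 intrinsics, pixels), "dist_coeffs" ([k1, k2, p1, p2, k3] as OpenCV has them; the pictures are not rectified), "R" (3x3) and "t" (3): a world point X has camera coordinates R X + t. Camera axes: x right, y down, z forward; pixel columns grow to the right and rows downward; lengths in m; the calibration is good to about 2 mm. A picture is of the moment at which its call begins: read the wrist's pose just before it. calibration takes no time and is no camera call; for the wrist camera it gives the pose at the moment of the call.
- arm.sign_off(): hands the job in, once; it reports no verdict.
The state is a dict: "clock": time; "joints": joint angles; "dq": joint speeds; "joint_efforts": joint torques, N m; "position": TCP position; "ee_rot": TCP orientation; "force": force on the tool from outside, world axes, zero at the start; "ft_torque": the same for the moment, N m; "width": opening from 0.0 (shut) to 1.0 (fully open).
Only numpy, scipy, OpenCV 4.12 (cv2) and the standard library are available. Lean on these libraries where they do the work, as an engineer would, in place of code of your own. Each camera call takes 0.05 s, during which the arm holds its last target.

## Working session

There is one attempt and no reset: what is moved stays moved. The work goes in short steps, Python scripts to look and compute and a tool call to move; the robot and the scene stay as the last step left them, time stands still between calls to the robot, and variables do not carry over. Pictures are saved under pics/ and viewed, and the job is handed in when it is done.

Besides the shell and the picture viewer there is one more tool, called after ">>>" by a JSON object that holds its "name" and its "arguments", one argument or row to a line. step_arm: Moves the arm, as the interface text tells. Its arguments: {"type":"object","properties":{"plan":{"type":"array"},"force":{"type":"number"}},"required":["plan"]}

```bash
mkdir -p pics; cat > h.py <<'E'
import numpy as np, cv2
from cell import arm
from scipy.spatial.transform import Rotation as Rn
def save(n,im): cv2.imwrite('pics/'+n+'.png',cv2.cvtColor(im,cv2.COLOR_RGB2BGR))
def pts(name,uv,depth=None,z=None,cal=None):
    c=cal or arm.calibration(name);K=np.array(c['mtx']);d=np.array(c['dist_coeffs']);R=np.array(c['R']);t=np.array(c['t'])
    uv=np.array(uv,float).reshape(-1,2)
    n=cv2.undistortPoints(uv.reshape(-1,1,2),K,d).reshape(-1,2)
    r=np.c_[n,np.ones(len(n))]
    C=-R.T@t; D=r@R
    if z is not None: return C+D*((z-C[2])/D[:,2])[:,None]
    return C+D*np.array(depth).reshape(-1,1)
def proj(name,X):
    c=arm.calibration(name);R=np.array(c['R'])
    return cv2.projectPoints(np.array(X,float).reshape(-1,3),cv2.Rodrigues(R)[0],np.array(c['t'],float),np.array(c['mtx']),np.array(c['dist_coeffs']))[0].reshape(-1,2)
E
python3 - <<'E'
from h import *
for n in ['scene','side','wrist']:
    c=arm.calibration(n); im,d=arm.get_image(n); save(n+'0',im); np.savez('pics/'+n+'0.npz',im=im,d=d)
    R=np.array(c['R']); print(n,-R.T@np.array(c['t']),R[2])
o=arm.observe();print(o['clock'],o['position'],o['ee_rot'],o['width'],o['force'],arm.finger_overhang)
E
```

```text
scene [1.10230738 0.64360197 1.05964496] [-0.4613949  -0.52356758 -0.71623441]
side [ 0.39594526 -1.12328286  0.88302964] [ 0.13216139  0.85055616 -0.50900646]
wrist [0.62417338 0.07442554 0.3823842 ] [-0.00177381 -0.27759195 -0.96069743]
0.15 [ 6.24671503e-01 -1.85190732e-05  2.48139719e-01] [-2.22095155e+00 -2.22088686e+00  1.34870419e-03] 1.0012601995838455 [-0.8032498  -0.12409152  0.56944629] 0.022
```

View pics/scene0.png

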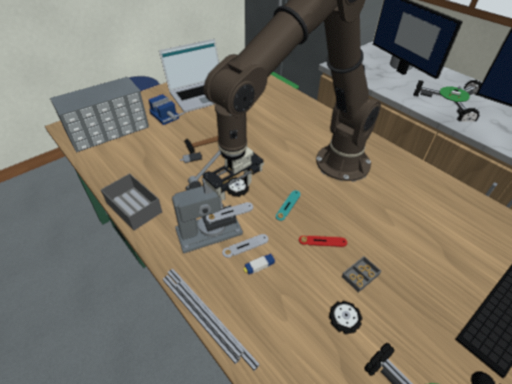

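View pics/side0.png

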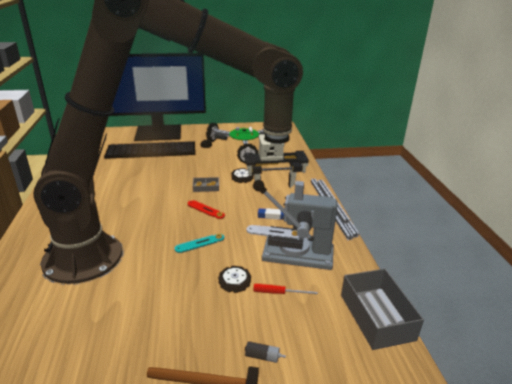

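View pics/wrist0.png

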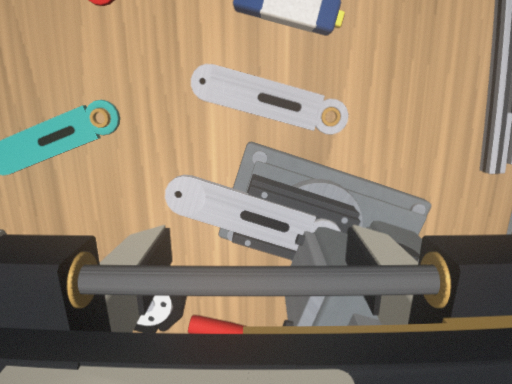

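```bash
python3 - <<'E'
from h import *
def cloud(n):
    f=np.load(f'pics/{n}0.npz');d=f['d'];v,u=np.mgrid[:384,:512]
    m=(d>0)
    P=np.full((384,512,3),np.nan);P[m]=pts(n,np.c_[u[m],v[m]],depth=d[m]);return f['im'],P
im,P=cloud('wrist')
for uv in [(178,194),(230,205),(300,228),(270,97),(250,160),(405,230),(210,230),(330,117)]:
    print(uv,P[uv[1],uv[0]].round(4),im[uv[1],uv[0]])
def rect(mask,z,name='wrist'):
    mask=mask.astype(np.uint8);n,l,s,c=cv2.connectedComponentsWithStats(mask)
    for i in np.argsort(-s[1:,4])[:3]+1:
        v,u=np.where(l==i);X=pts(name,np.c_[u,v],z=z)[:,:2].astype(np.float32)
        r=cv2.minAreaRect(X*1000);print(s[i],'rect mm',r)
Z=P[...,2]
print('link');rect((Z>0.077)&(Z<0.09)&(im.min(2)>120),0.083)
print('base');rect((Z>0.022)&(Z<0.036),0.03)
print('spare');rect((Z>0.004)&(Z<0.013)&(im.min(2)>140),0.008)
# knob
for n in ['side','scene']:
    im,P=cloud(n)
    if n=='side':
        for uv in [(260,186),(270,194),(257,183),(250,230),(295,262)]: print(n,uv,P[uv[1],uv[0]].round(4),im[uv[1],uv[0]])
E
python3 - <<'E'
import cv2
a=cv2.imread('pics/side0.png');cv2.imwrite('pics/c1.png',cv2.resize(a[150:300,220:360],None,fx=4,fy=4,interpolation=cv2.INTER_CUBIC))
a=cv2.imread('pics/scene0.png');cv2.imwrite('pics/c2.png',cv2.resize(a[130:280,160:310],None,fx=4,fy=4,interpolation=cv2.INTER_CUBIC))
E
```

```text
(178, 194) [ 0.5472 -0.016   0.0817] [79 68 61]
(230, 205) [ 0.5965 -0.0269  0.0819] [192 192 195]
(300, 228) [ 0.6644 -0.0511  0.0808] [192 192 197]
(270, 97) [0.6362 0.0725 0.0083] [75 68 64]
(250, 160) [0.6142 0.0048 0.0197] [138 141 140]
(405, 230) [ 0.7869 -0.069   0.0447] [105 105 102]
(210, 230) [ 0.5628 -0.0884 -0.0024] [212 174 132]
(330, 117) [ 0.7052  0.0506 -0.0019] [191 157 118]
link
[ 164  175  177   76 5385] rect mm ((617.4869995117188, -38.41596221923828), (41.68461608886719, 172.63023376464844), 71.2195816040039)
[261 192   7   6  32] rect mm ((628.9518432617188, -16.101953506469727), (5.662476539611816, 4.927069187164307), 0.018610632047057152)
[341 217   7   6  31] rect mm ((706.6812133789062, -41.39763259887695), (5.178310394287109, 5.9506659507751465), 89.82704162597656)
base
[ 234    0  107   33 2067] rect mm ((651.5419921875, 150.05084228515625), (103.10002899169922, 29.5049991607666), 0.34051012992858887)
[ 346  189   81   46 1621] rect mm ((766.3375244140625, -55.39722442626953), (40.352294921875, 101.16139221191406), 78.46051788330078)
[ 134  296   51   37 1245] rect mm ((500.20989990234375, -191.97463989257812), (80.891357421875, 42.70395278930664), 55.395076751708984)
spare
[ 191   63  157   71 4882] rect mm ((636.4634399414062, 70.18905639648438), (40.16590881347656, 177.39419555664062), 75.15946197509766)
[ 89 116   1   2   2] rect mm ((432.493896484375, 52.95355987548828), (1.1185662746429443, 0.0), -97.30106353759766)
[510 129   1   2   2] rect mm ((916.216064453125, 40.103172302246094), (1.1756293773651123, 0.0), 101.1143569946289)
side (260, 186) [ 0.5565 -0.1428  0.3148] [40 31 24]
side (270, 194) [ 0.5867 -0.1366  0.2834] [158 134 100]
side (257, 183) [ 0.5488 -0.1373  0.3216] [40 36 28]
side (250, 230) [ 0.5467 -0.0253  0.0823] [185 188 197]
side (295, 262) [ 0.6801 -0.1236  0.0163] [90 91 88]
```

View pics/c1.png

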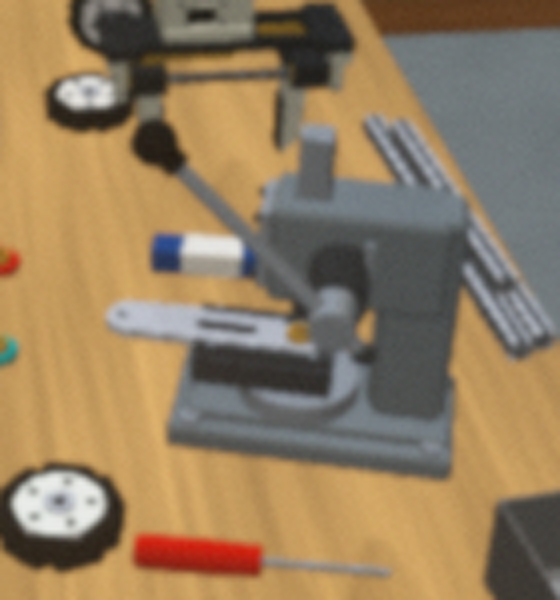

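View pics/c2.png

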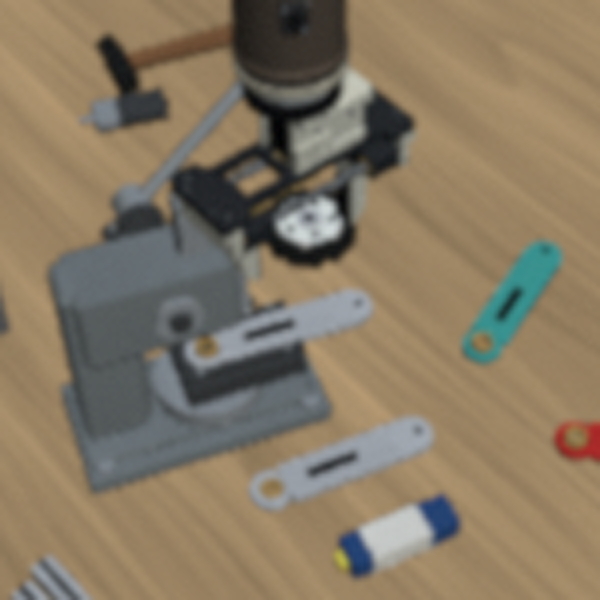

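```bash
python3 - <<'E'
from h import *
f=np.load('pics/wrist0.npz');im,d=f['im'],f['d']
v,u=np.mgrid[:384,:512];m=d>0
P=np.full((384,512,3),np.nan);P[m]=pts('wrist',np.c_[u[m],v[m]],depth=d[m])
Z=P[...,2]
# link edge points
M=((Z>0.076)&(Z<0.09)).astype(np.uint8)
E=cv2.Canny(cv2.cvtColor(im,cv2.COLOR_RGB2GRAY),50,120)
n,l,s,c=cv2.connectedComponentsWithStats(((Z>0.077)&(Z<0.09)&(im.min(2)>120)).astype(np.uint8))
k=np.argmax(s[1:,4])+1
top=[];bot=[]
for x in range(200,300):
    r=np.where(l[:,x]==k)[0]
    if len(r): top.append((x,r[0]-.5));bot.append((x,r[-1]+.5))
for nm,e in (('top',top),('bot',bot)):
    X=pts('wrist',np.array(e)[:],z=0.083)
    L=cv2.fitLine(X[:,:2].astype(np.float32),cv2.DIST_HUBER,0,1e-4,1e-4).ravel();print(nm,L,np.degrees(np.arctan2(L[1],L[0])))
X=pts('wrist',[(v_,u_) for v_,u_ in zip(*np.where(l==k)[::-1])],z=0.083)
for a in (-13,-14,-15,-16,-17):
    a=np.radians(a);w=X[:,:2]@[-np.sin(a),np.cos(a)];x=X[:,:2]@[np.cos(a),np.sin(a)];print(np.degrees(a),x.min(),np.percentile(w,[.5,99.5]),np.ptp(np.percentile(w,[.5,99.5])))
print(pts('wrist',[(178,194)],z=.083),'base corners',pts('wrist',[(249,145),(428,204),(221,236)],z=.03))
a=cv2.resize(im[130:270,150:440],None,fx=2.7,fy=2.7);save('c3',a)
E
```

```text
top [ 0.9474931  -0.31977633  0.6154772  -0.01609598] -18.649397
bot [ 0.94917566 -0.31474686  0.60289043 -0.05496766] -18.345531
-13.0 0.5243113886709027 [0.07863101 0.12674099] 0.04810998535951899
-14.0 0.5223286950900153 [0.08994484 0.13637701] 0.046432176104656914
-14.999999999999998 0.5201868951286918 [0.10120985 0.14595554] 0.04474568709601537
-16.0 0.5178866411999485 [0.11233586 0.15549144] 0.043155578580302015
-17.0 0.5154286339834151 [0.12342238 0.16509978] 0.04167739375828097
[[ 0.54752819 -0.01564667  0.083     ]] base corners [[ 0.61356366  0.02297012  0.03      ]
 [ 0.8167919  -0.04344245  0.03      ]
 [ 0.58037238 -0.08220519  0.03      ]]
```

View pics/c3.png

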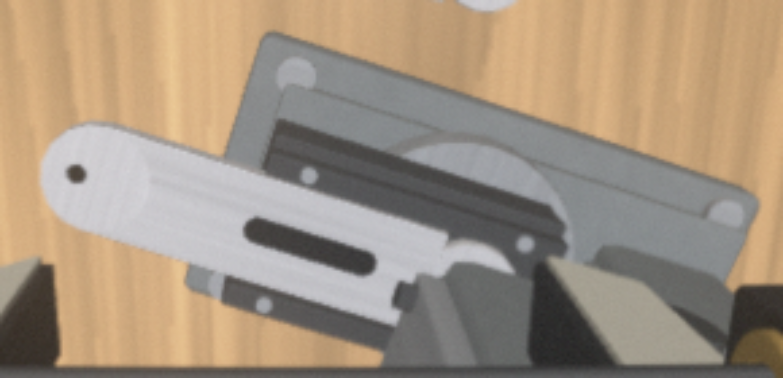

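```bash
python3 - <<'E'
from h import *
f=np.load('pics/side0.npz');im,d=f['im'],f['d']
m=(im.max(2)<75).astype(np.uint8);m[:, :245]=0;m[:,275:]=0;m[:176]=0;m[200:]=0
n,l,s,c=cv2.connectedComponentsWithStats(m)
for i in range(1,n):
    if s[i,4]>20: print(s[i],c[i])
k=1+np.argmax(s[1:,4]);cs,_=cv2.findContours((l==k).astype(np.uint8),0,2);print(cv2.minEnclosingCircle(cs[0]))
for uv in [(258.7,185.5),tuple(c[k])]:
    print(uv,pts('side',[uv],z=.309), pts('side',[uv],depth=[np.median(d[l==k])+.012]))
o=np.array([.688,-.062,0]);a=np.radians(-18.3);R=np.array([[np.cos(a),-np.sin(a),0],[np.sin(a),np.cos(a),0],[0,0,1]])
X={n:o+R@np.array(p) for n,p in dict(knob=(-.1074,-.105,.3094),piv=(.027,-.105,.175),c1=(-.1,-.06,.03),c2=(.13,-.06,.03),tail=(-.16,0,.083),eye=(0,0,.083)).items()}
for n,p in X.items(): print(n,p.round(4),'side',proj('side',p).round(1),'wrist',proj('wrist',p).round(1),'scene',proj('scene',p).round(1))
E
```

```text
[245 176   8   6  31] [248.16129032 178.35483871]
[254 180  12  13 104] [259.23076923 186.03846154]
((259.5, 186.5), 7.106435298919678)
(258.7, 185.5) [[ 0.55491444 -0.1297554   0.309     ]] [[ 0.55489908 -0.12985138  0.30905546]]
(np.float64(259.2307692307692), np.float64(186.03846153846155)) [[ 0.55594634 -0.13289796  0.309     ]] [[ 0.55628202 -0.13082016  0.3077957 ]]
knob [ 0.5531 -0.128   0.3094] side [[258.  185.1]] wrist [[ 99.4 580.4]] scene [[227.2 143.3]]
piv [ 0.6807 -0.1702  0.175 ] side [[302.4 230.1]] wrist [[326.7 403.6]] scene [[193.5 181.3]]
c1 [ 0.5742 -0.0876  0.03  ] side [[260.7 253.9]] wrist [[215.9 240.2]] scene [[232.3 206.8]]
c2 [ 0.7926 -0.1598  0.03  ] side [[332.8 263.4]] wrist [[394.9 293.1]] scene [[174.2 224. ]]
tail [ 0.5361 -0.0118  0.083 ] side [[246.3 227.6]] wrist [[165.7 190.1]] scene [[252.4 204.3]]
eye [ 0.688 -0.062  0.083] side [[294.6 233.6]] wrist [[323.7 239.1]] scene [[211.4 216.5]]
```

>>> {"name": "step_arm", "arguments": {
  "plan": [
    {"tz": -2, "wz": -1},
    {"tz": -2, "wz": -1},
    {"tz": -2, "wz": -1},
    {"tz": -2, "wz": -1},
    {"tz": -2, "wz": -1},
    {"tz": -2, "wz": -1},
    {"tz": -2, "wz": -1},
    {"wz": -1},
    {"wz": -1},
    {"wz": -1}
  ]
}}

```text
invalid input at $.plan[0]: expected keys wx, wy, wz, tx, ty, tz, hand
```

>>> {"name": "step_arm", "arguments": {
  "plan": [
    {"wx": 0, "wy": 0, "wz": -1, "tx": 0, "ty": 0, "tz": -2, "hand": 1},
    {"wx": 0, "wy": 0, "wz": -1, "tx": 0, "ty": 0, "tz": -2, "hand": 1},
    {"wx": 0, "wy": 0, "wz": -1, "tx": 0, "ty": 0, "tz": -2, "hand": 1},
    {"wx": 0, "wy": 0, "wz": -1, "tx": 0, "ty": 0, "tz": -2, "hand": 1},
    {"wx": 0, "wy": 0, "wz": -1, "tx": 0, "ty": 0, "tz": -2, "hand": 1},
    {"wx": 0, "wy": 0, "wz": -1, "tx": 0, "ty": 0, "tz": -2, "hand": 1},
    {"wx": 0, "wy": 0, "wz": -1, "tx": 0, "ty": 0, "tz": -1.5, "hand": 1},
    {"wx": 0, "wy": 0, "wz": -1, "tx": 0, "ty": 0, "tz": 0, "hand": 1},
    {"wx": 0, "wy": 0, "wz": -1, "tx": 0, "ty": 0, "tz": 0, "hand": 1},
    {"wx": 0, "wy": 0, "wz": -1, "tx": 0, "ty": 0, "tz": 0, "hand": 1}
  ],
  "force": 40
}}

```text
clock: 0.98
position: [0.6249, -0.0, 0.3838]
ee_rot: [-0.805, -3.037, 0.0]
force: [0.1, -0.5, 0.0]
width: 1.003
```

```bash
cat >> h.py <<'E'
def tool():
    o=arm.observe();return o,np.array(o['position']),Rn.from_rotvec(o['ee_rot']).as_matrix()
def go(target,rt=None,ahead=.003):
    o,p,R=tool()
    print('t',round(o['clock'],2),'pos',p.round(4),'w',round(o['width'],3),'F',np.round(o['force'],1))
    print('tool y az',np.degrees(np.arctan2(R[1,1],R[0,1])),'z',R[:,2].round(3))
    d=R.T@(np.array(target)-p-R[:,2]*ahead);print('delta tool cm',(d*100).round(2))
E
python3 -c "
from h import *
go([.554,-.129,.309])"
```

```text
t 0.98 pos [ 0.6249 -0.      0.3838] w 1.003 F [ 0.1 -0.5  0. ]
tool y az 60.29143120956534 z [-0. -0. -1.]
delta tool cm [ -0.23 -14.72   7.18]
```

>>> {"name": "step_arm", "arguments": {
  "plan": [
    {"wx": 0, "wy": 0, "wz": -1, "tx": 0, "ty": 0, "tz": 0, "hand": 1},
    {"wx": 0, "wy": 0, "wz": -0.9, "tx": 0, "ty": 0, "tz": 0, "hand": 1},
    {"wx": 0, "wy": 0, "wz": 0, "tx": 0.5, "ty": -2, "tz": 0, "hand": 1},
    {"wx": 0, "wy": 0, "wz": 0, "tx": 0.5, "ty": -2.5, "tz": 0, "hand": 1},
    {"wx": 0, "wy": 0, "wz": 0, "tx": 0.5, "ty": -3, "tz": 0, "hand": 1},
    {"wx": 0, "wy": 0, "wz": 0, "tx": 0.5, "ty": -3, "tz": 0, "hand": 1},
    {"wx": 0, "wy": 0, "wz": 0, "tx": 0.5, "ty": -2.5, "tz": 0, "hand": 1},
    {"wx": 0, "wy": 0, "wz": 0, "tx": 0.2, "ty": -1.5, "tz": 0, "hand": 1},
    {"wx": 0, "wy": 0, "wz": 0, "tx": 0, "ty": 0, "tz": 0, "hand": 1},
    {"wx": 0, "wy": 0, "wz": 0, "tx": 0, "ty": 0, "tz": 0, "hand": 1}
  ]
}}

```text
clock: 1.82
position: [0.5528, -0.1296, 0.3837]
ee_rot: [-0.511, -3.1, 0.0]
force: [0.4, 0.0, 0.5]
width: 1.004
```

```bash
python3 -c "
from h import *
go([.554,-.129,.309])
im,d=arm.get_image('wrist');save('w1',im);np.savez('pics/w1.npz',im=im,d=d)
im,d=arm.get_image('side');save('s1',im[100:300,180:380].repeat(3,0).repeat(3,1))
print(proj('wrist',[.554,-.129,.309]))
"
```

```text
t 1.82 pos [ 0.5528 -0.1296  0.3837] w 1.004 F [0.4 0.  0.5]
tool y az 71.28328134069595 z [-0.  0. -1.]
delta tool cm [-0.1   0.09  7.17]
[[257.65577954 213.37616532]]
```

View pics/w1.png

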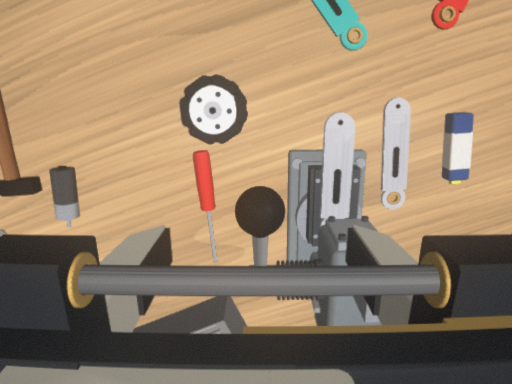

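View pics/s1.png

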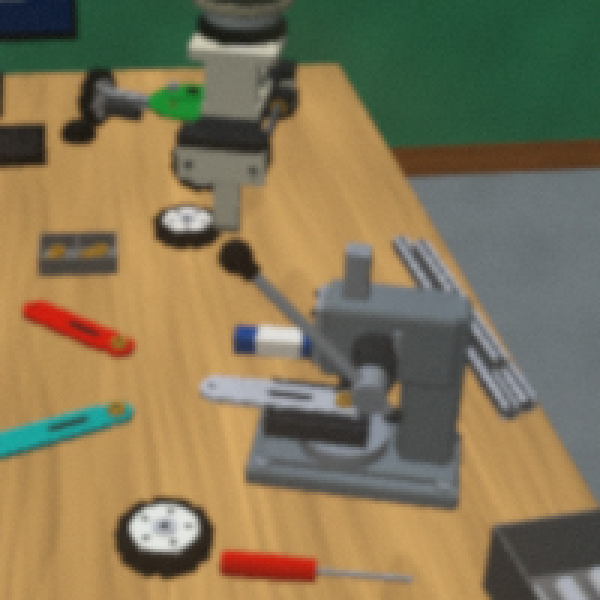

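```bash
python3 -c "
from h import *
f=np.load('pics/w1.npz');im,d=f['im'],f['d']
m=(im.max(2)<70).astype(np.uint8);m[:170]=0;m[240:]=0;m[:,:225]=0;m[:,295:]=0
cs,_=cv2.findContours(m,0,2);c=max(cs,key=cv2.contourArea);e=cv2.minEnclosingCircle(c);print(e)
k=pts('wrist',[e[0]],z=.309)[0];print(k)
# link tail via top face, yaw
n,l,s,cc=cv2.connectedComponentsWithStats((im.min(2)>165).astype(np.uint8))
v,u=np.mgrid[:384,:512]
P=pts('wrist',np.c_[u.ravel(),v.ravel()],depth=d.ravel()).reshape(384,512,3);Z=P[...,2]
m=((Z>.075)&(Z<.09)&(u>315)&(u<362)&(v<205));V,U=np.where(m)
X=pts('wrist',np.c_[U,V],z=.083)[:,:2]
print(cv2.minAreaRect((X*1000).astype(np.float32)))
for a in (-17.5,-18,-18.5,-19):
    b=np.radians(a);w=X@[-np.sin(b),np.cos(b)];x=X@[np.cos(b),np.sin(b)];q=np.percentile(w,[.5,99.5]);print(a,x.min(),q,np.ptp(q))
go(k)
"
```

```text
((260.2174377441406, 211.7715301513672), 24.78398895263672)
[ 0.55346459 -0.12701403  0.309     ]
((594.18701171875, -29.857189178466797), (57.67655944824219, 124.94851684570312), 71.91090393066406)
-17.5 0.5131743931982313 [0.12186118 0.17817215] 0.05631096831186262
-18 0.5118547435296978 [0.12717311 0.18349507] 0.056321963585206
-18.5 0.5104961141407185 [0.13247536 0.1887716 ] 0.05629623751439944
-19 0.5090986084961812 [0.13776752 0.19406296] 0.05629544284885904
t 1.92 pos [ 0.5535 -0.1277  0.3836] w 1.001 F [0.8 1.  0. ]
tool y az 71.4675961055822 z [-0.     0.001 -1.   ]
delta tool cm [0.02 0.06 7.16]
```

>>> {"name": "step_arm", "arguments": {
  "plan": [
    {"wx": 0, "wy": 0, "wz": 0, "tx": 0, "ty": 0, "tz": 1.5, "hand": 1},
    {"wx": 0, "wy": 0, "wz": 0, "tx": 0, "ty": 0, "tz": 1.6, "hand": 1},
    {"wx": 0, "wy": 0, "wz": 0, "tx": 0, "ty": 0, "tz": 1.6, "hand": 1},
    {"wx": 0, "wy": 0, "wz": 0, "tx": 0, "ty": 0, "tz": 1.5, "hand": 1},
    {"wx": 0, "wy": 0, "wz": 0, "tx": 0, "ty": 0, "tz": 1, "hand": 1},
    {"wx": 0, "wy": 0, "wz": 0, "tx": 0, "ty": 0, "tz": 0, "hand": 0.5},
    {"wx": 0, "wy": 0, "wz": 0, "tx": 0, "ty": 0, "tz": 0, "hand": 0},
    {"wx": 0, "wy": 0, "wz": 0, "tx": 0, "ty": 0, "tz": 0, "hand": 0},
    {"wx": 0, "wy": 0, "wz": 0, "tx": 0, "ty": 0, "tz": 0, "hand": 0},
    {"wx": 0, "wy": 0, "wz": 0, "tx": 0, "ty": 0, "tz": 0, "hand": 0}
  ],
  "force": 40
}}

```text
clock: 2.75
position: [0.5536, -0.1288, 0.3126]
ee_rot: [0.507, 3.099, 0.0]
force: [0.6, 0.1, -1.0]
width: 0.687
```

```bash
python3 -c "
from h import *
go([.5535,-.1275,.309])
import numpy as np
# arc table: displacement in tool: tx=-press x, tz = down
th=np.linspace(0,1.16,21);a=np.pi/4-th
x=-.19*np.cos(a);z=.19*np.sin(a)
print(np.c_[th[1:],-np.diff(x)*100,-np.diff(z)*100].round(2))
"
```

```text
t 2.75 pos [ 0.5536 -0.1288  0.3126] w 0.687 F [ 0.6  0.1 -1. ]
tool y az 71.398398458587 z [ 0.002 -0.    -1.   ]
delta tool cm [0.05 0.12 0.06]
[[ 0.06  0.76  0.8 ]
 [ 0.12  0.71  0.84]
 [ 0.17  0.66  0.88]
 [ 0.23  0.61  0.92]
 [ 0.29  0.55  0.95]
 [ 0.35  0.5   0.98]
 [ 0.41  0.44  1.01]
 [ 0.46  0.38  1.03]
 [ 0.52  0.32  1.06]
 [ 0.58  0.26  1.07]
 [ 0.64  0.19  1.08]
 [ 0.7   0.13  1.09]
 [ 0.75  0.07  1.1 ]
 [ 0.81  0.    1.1 ]
 [ 0.87 -0.06  1.1 ]
 [ 0.93 -0.12  1.09]
 [ 0.99 -0.19  1.09]
 [ 1.04 -0.25  1.07]
 [ 1.1  -0.31  1.06]
 [ 1.16 -0.37  1.04]]
```

>>> {"name": "step_arm", "arguments": {
  "plan": [
    {"wx": 0, "wy": 0, "wz": 0, "tx": 0, "ty": 0.1, "tz": 0, "hand": 0},
    {"wx": 0, "wy": 0, "wz": 0, "tx": 0, "ty": 0, "tz": 0, "hand": 0},
    {"wx": 0, "wy": 0, "wz": 0, "tx": 0, "ty": 0, "tz": 0, "hand": 0},
    {"wx": 0, "wy": 0, "wz": 0, "tx": 0, "ty": 0, "tz": 0, "hand": 0},
    {"wx": 0, "wy": 0, "wz": 0, "tx": 0, "ty": 0, "tz": 0, "hand": 0},
    {"wx": 0, "wy": 0, "wz": 0, "tx": 0, "ty": 0, "tz": 0, "hand": 0},
    {"wx": 0, "wy": 0, "wz": 0, "tx": 0, "ty": 0, "tz": 0, "hand": 0},
    {"wx": 0, "wy": 0, "wz": 0, "tx": 0, "ty": 0, "tz": 0, "hand": 0},
    {"wx": 0, "wy": 0, "wz": 0, "tx": 0, "ty": 0, "tz": 0, "hand": 0},
    {"wx": 0, "wy": 0, "wz": 0, "tx": 0, "ty": 0, "tz": 0, "hand": 0}
  ],
  "force": 40
}}

```text
clock: 3.58
position: [0.5532, -0.1288, 0.3118]
ee_rot: [-0.509, -3.1, 0.002]
force: [-2.0, -5.7, 1.5]
width: 0.349
```

```bash
python3 -c "
from h import *
go([.5535,-.1275,.309])
im,d=arm.get_image('side');save('s2',im[130:280,200:350].repeat(4,0).repeat(4,1))
"
```

```text
t 3.58 pos [ 0.5532 -0.1288  0.3118] w 0.349 F [-2.  -5.7  1.5]
tool y az 71.3401549735375 z [-0.    -0.001 -1.   ]
delta tool cm [ 0.01  0.13 -0.02]
```

View pics/s2.png

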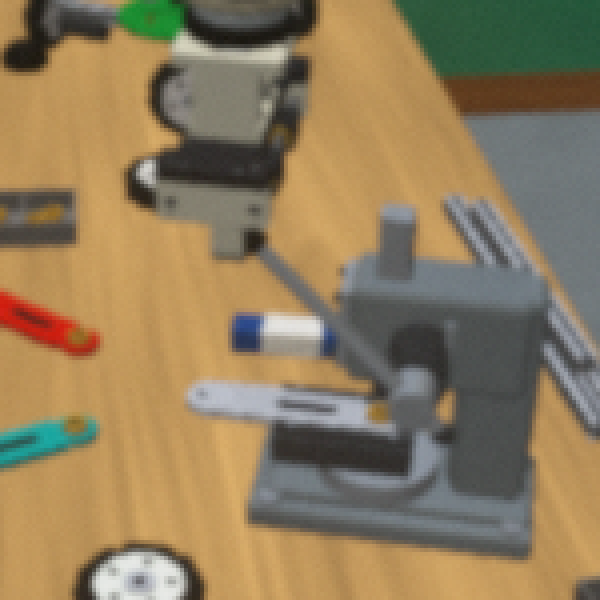

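>>> {"name": "step_arm", "arguments": {
  "plan": [
    {"wx": 0, "wy": 0, "wz": 0, "tx": 0.76, "ty": -0.1, "tz": 0.8, "hand": 0},
    {"wx": 0, "wy": 0, "wz": 0, "tx": 0.71, "ty": 0, "tz": 0.84, "hand": 0},
    {"wx": 0, "wy": 0, "wz": 0, "tx": 0.66, "ty": 0, "tz": 0.88, "hand": 0},
    {"wx": 0, "wy": 0, "wz": 0, "tx": 0.61, "ty": 0, "tz": 0.92, "hand": 0},
    {"wx": 0, "wy": 0, "wz": 0, "tx": 0.55, "ty": 0, "tz": 0.95, "hand": 0},
    {"wx": 0, "wy": 0, "wz": 0, "tx": 0.5, "ty": 0, "tz": 0.98, "hand": 0},
    {"wx": 0, "wy": 0, "wz": 0, "tx": 0.44, "ty": 0, "tz": 1.01, "hand": 0},
    {"wx": 0, "wy": 0, "wz": 0, "tx": 0.38, "ty": 0, "tz": 1.03, "hand": 0},
    {"wx": 0, "wy": 0, "wz": 0, "tx": 0.32, "ty": 0, "tz": 1.06, "hand": 0},
    {"wx": 0, "wy": 0, "wz": 0, "tx": 0.26, "ty": 0, "tz": 1.07, "hand": 0}
  ]
}}

```text
clock: 4.47
position: [0.504, -0.1126, 0.2167]
ee_rot: [0.508, 3.099, -0.001]
force: [-2.6, -3.9, 6.8]
width: 0.351
```

```bash
cat >> h.py <<'E'
Rp=Rn.from_euler('z',-18.3,degrees=True).as_matrix()
def lever(k0=(.5535,-.1280,.309)):
    o,p,R=tool();q=p+.003*R[:,2]
    piv=np.array(k0)-Rp@np.array([-.1344,0,.1344]);r=Rp.T@(q-piv)
    print('t',round(o['clock'],2),'lever',np.pi/4-np.arctan2(r[2],-r[0]),'rad',np.hypot(r[0],r[2]),'y',r[1],'Fpress',(Rp.T@np.array(o['force'])).round(1),'w',o['width'],'M',np.round(o['ft_torque'],2))
E
python3 -c "
from h import *
lever()"
```

```text
t 4.47 lever 0.5782537589605499 rad 0.1902580052075214 y -0.0009205633065668436 Fpress [-1.3 -4.5  6.8] w 0.35140191577967794 M [-0.83  0.28 -0.03]
```

Following the arc well (0.58 rad). On to the stop.

>>> {"name": "step_arm", "arguments": {
  "plan": [
    {"wx": 0, "wy": 0, "wz": 0, "tx": 0.19, "ty": 0, "tz": 1.08, "hand": 0},
    {"wx": 0, "wy": 0, "wz": 0, "tx": 0.13, "ty": -0.1, "tz": 1.09, "hand": 0},
    {"wx": 0, "wy": 0, "wz": 0, "tx": 0.07, "ty": 0, "tz": 1.1, "hand": 0},
    {"wx": 0, "wy": 0, "wz": 0, "tx": 0, "ty": 0, "tz": 1.1, "hand": 0},
    {"wx": 0, "wy": 0, "wz": 0, "tx": -0.06, "ty": 0, "tz": 1.1, "hand": 0},
    {"wx": 0, "wy": 0, "wz": 0, "tx": -0.12, "ty": 0, "tz": 1.09, "hand": 0},
    {"wx": 0, "wy": 0, "wz": 0, "tx": -0.19, "ty": 0, "tz": 1.09, "hand": 0},
    {"wx": 0, "wy": 0, "wz": 0, "tx": -0.25, "ty": 0, "tz": 1.07, "hand": 0},
    {"wx": 0, "wy": 0, "wz": 0, "tx": -0.31, "ty": 0, "tz": 1.06, "hand": 0},
    {"wx": 0, "wy": 0, "wz": 0, "tx": 0, "ty": 0, "tz": 0, "hand": 0}
  ],
  "force": 50
}}

```text
clock: 5.3
position: [0.5088, -0.1143, 0.1177]
ee_rot: [-0.507, -3.099, -0.001]
force: [-4.2, -1.3, 9.5]
width: 0.35
```

```bash
python3 -c "
from h import *
lever();o,p,R=tool();print(p)"
```

```text
t 5.3 lever 1.1049823995748382 rad 0.19081835814453285 y -0.000988890876070184 Fpress [-3.6 -2.5  9.5] w 0.3497190903092115 M [-0.04  0.61 -0.01]
[ 0.5088001  -0.11426062  0.11765024]
```

>>> {"name": "step_arm", "arguments": {
  "plan": [
    {"wx": 0, "wy": 0, "wz": 0, "tx": -0.1, "ty": 0, "tz": 0.3, "hand": 0},
    {"wx": 0, "wy": 0, "wz": 0, "tx": -0.1, "ty": 0, "tz": 0.3, "hand": 0},
    {"wx": 0, "wy": 0, "wz": 0, "tx": -0.1, "ty": 0, "tz": 0.3, "hand": 0},
    {"wx": 0, "wy": 0, "wz": 0, "tx": 0, "ty": 0, "tz": 0, "hand": 0},
    {"wx": 0, "wy": 0, "wz": 0, "tx": 0, "ty": 0, "tz": 0, "hand": 0},
    {"wx": 0, "wy": 0, "wz": 0, "tx": 0, "ty": 0, "tz": 0, "hand": 0},
    {"wx": 0, "wy": 0, "wz": 0, "tx": 0, "ty": 0, "tz": 0, "hand": 0},
    {"wx": 0, "wy": 0, "wz": 0, "tx": 0, "ty": 0, "tz": 0, "hand": 0},
    {"wx": 0, "wy": 0, "wz": 0, "tx": 0, "ty": 0, "tz": 0, "hand": 0},
    {"wx": 0, "wy": 0, "wz": 0, "tx": 0, "ty": 0, "tz": 0, "hand": 0}
  ]
}}

```text
clock: 6.13
position: [0.5111, -0.115, 0.1111]
ee_rot: [-0.507, -3.1, -0.001]
force: [-13.0, 1.1, 25.5]
width: 0.347
```

```bash
python3 -c "
from h import *
lever();o,p,R=tool();print(p)
im,d=arm.get_image('scene');save('sc3',im[150:270,160:310].repeat(4,0).repeat(4,1))
im,d=arm.get_image('side');save('s3',im[150:280,200:350].repeat(4,0).repeat(4,1))
"
```

```text
t 6.13 lever 1.1413169023081284 rad 0.19073447210021827 y -0.0009562233694565561 Fpress [-12.7  -3.   25.5] w 0.34701104340493666 M [ 0.21  2.17 -0.05]
[ 0.51106518 -0.1149746   0.11113825]
```

View pics/sc3.png

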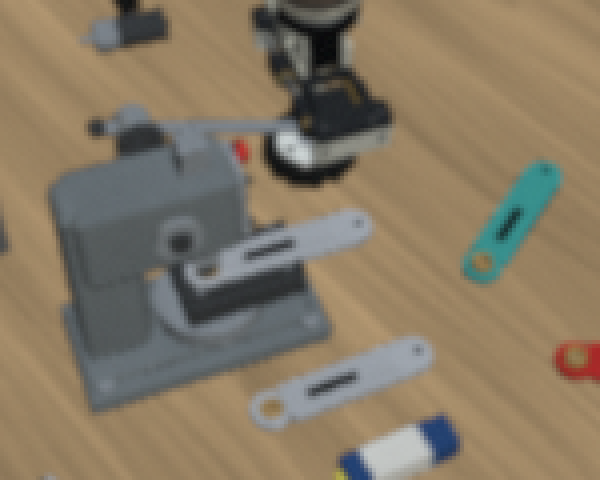

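View pics/s3.png

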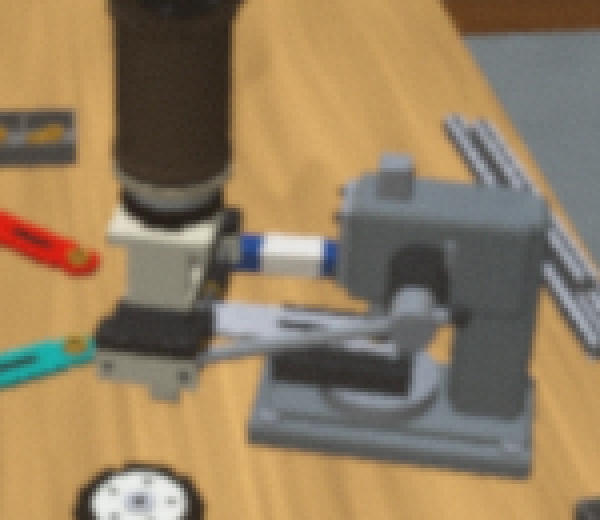

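>>> {"name": "step_arm", "arguments": {
  "plan": [
    {"wx": 0, "wy": 0, "wz": 0, "tx": 0.3, "ty": 0, "tz": -0.9, "hand": 0},
    {"wx": 0, "wy": 0, "wz": 0, "tx": 0.31, "ty": 0, "tz": -1.06, "hand": 0},
    {"wx": 0, "wy": 0, "wz": 0, "tx": 0.25, "ty": 0, "tz": -1.07, "hand": 0},
    {"wx": 0, "wy": 0, "wz": 0, "tx": 0.19, "ty": 0, "tz": -1.09, "hand": 0},
    {"wx": 0, "wy": 0, "wz": 0, "tx": 0.12, "ty": 0, "tz": -1.09, "hand": 0},
    {"wx": 0, "wy": 0, "wz": 0, "tx": 0.06, "ty": 0, "tz": -1.1, "hand": 0},
    {"wx": 0, "wy": 0, "wz": 0, "tx": 0, "ty": 0, "tz": -1.1, "hand": 0},
    {"wx": 0, "wy": 0, "wz": 0, "tx": -0.07, "ty": 0, "tz": -1.1, "hand": 0},
    {"wx": 0, "wy": 0, "wz": 0, "tx": -0.13, "ty": 0, "tz": -1.09, "hand": 0},
    {"wx": 0, "wy": 0, "wz": 0, "tx": -0.19, "ty": 0, "tz": -1.08, "hand": 0}
  ]
}}

```text
clock: 7.07
position: [0.5056, -0.1132, 0.2182]
ee_rot: [0.507, 3.096, 0.001]
force: [8.0, -2.7, 0.5]
width: 0.345
```

>>> {"name": "step_arm", "arguments": {
  "plan": [
    {"wx": 0, "wy": 0, "wz": 0, "tx": -0.26, "ty": 0, "tz": -1.07, "hand": 0},
    {"wx": 0, "wy": 0, "wz": 0, "tx": -0.32, "ty": 0, "tz": -1.06, "hand": 0},
    {"wx": 0, "wy": 0, "wz": 0, "tx": -0.38, "ty": 0, "tz": -1.03, "hand": 0},
    {"wx": 0, "wy": 0, "wz": 0, "tx": -0.44, "ty": 0, "tz": -1.01, "hand": 0},
    {"wx": 0, "wy": 0, "wz": 0, "tx": -0.5, "ty": 0, "tz": -0.98, "hand": 0},
    {"wx": 0, "wy": 0, "wz": 0, "tx": -0.55, "ty": 0, "tz": -0.95, "hand": 0},
    {"wx": 0, "wy": 0, "wz": 0, "tx": -0.61, "ty": 0, "tz": -0.92, "hand": 0},
    {"wx": 0, "wy": 0, "wz": 0, "tx": -0.66, "ty": 0, "tz": -0.88, "hand": 0},
    {"wx": 0, "wy": 0, "wz": 0, "tx": -0.71, "ty": 0, "tz": -0.84, "hand": 0},
    {"wx": 0, "wy": 0, "wz": 0, "tx": -0.7, "ty": 0, "tz": -0.75, "hand": 0}
  ]
}}

```text
clock: 7.9
position: [0.5514, -0.1283, 0.3093]
ee_rot: [-0.505, -3.096, -0.003]
force: [1.5, 5.8, -54.8]
width: 0.349
```

```bash
python3 -c "
from h import *
lever();o,p,R=tool();print(p)"
```

```text
t 7.9 lever 0.017242635696369857 rad 0.18950358971276876 y -0.0009096657415734642 Fpress [ -0.4   5.9 -54.8] w 0.34880571474094924 M [ 1.27 -0.34 -0.14]
[ 0.55143322 -0.12827796  0.30926893]
```

>>> {"name": "step_arm", "arguments": {
  "plan": [
    {"wx": 0, "wy": 0, "wz": 0, "tx": 0, "ty": 0, "tz": 0.3, "hand": 0},
    {"wx": 0, "wy": 0, "wz": 0, "tx": 0, "ty": 0, "tz": 0.1, "hand": 0},
    {"wx": 0, "wy": 0, "wz": 0, "tx": 0, "ty": 0, "tz": 0, "hand": 0.6},
    {"wx": 0, "wy": 0, "wz": 0, "tx": 0, "ty": 0, "tz": 0, "hand": 1},
    {"wx": 0, "wy": 0, "wz": 0, "tx": 0, "ty": 0, "tz": 0, "hand": 1},
    {"wx": 0, "wy": 0, "wz": 0, "tx": 0, "ty": 0, "tz": 0, "hand": 1},
    {"wx": 0, "wy": 0, "wz": 0, "tx": 0, "ty": 0, "tz": 0, "hand": 1},
    {"wx": 0, "wy": 0, "wz": 0, "tx": 0, "ty": 0, "tz": 0, "hand": 1},
    {"wx": 0, "wy": 0, "wz": 0, "tx": 0, "ty": 0, "tz": 0, "hand": 1},
    {"wx": 0, "wy": 0, "wz": 0, "tx": 0, "ty": 0, "tz": 0, "hand": 1}
  ]
}}

```text
clock: 8.73
position: [0.5523, -0.1296, 0.3072]
ee_rot: [0.508, 3.1, 0.0]
force: [0.5, 0.2, -0.5]
width: 0.882
```

>>> {"name": "step_arm", "arguments": {
  "plan": [
    {"wx": 0, "wy": 0, "wz": 0, "tx": 0, "ty": 0, "tz": 0, "hand": 1},
    {"wx": 0, "wy": 0, "wz": 0, "tx": 0, "ty": 0, "tz": 0, "hand": 1},
    {"wx": 0, "wy": 0, "wz": 0, "tx": 0, "ty": 0, "tz": -1, "hand": 1},
    {"wx": 0, "wy": 0, "wz": 0, "tx": 0, "ty": 0, "tz": -1.5, "hand": 1},
    {"wx": 0, "wy": 0, "wz": 0, "tx": 0, "ty": 0, "tz": -1.5, "hand": 1},
    {"wx": 0, "wy": 0, "wz": 0, "tx": 0, "ty": 0, "tz": -1.5, "hand": 1},
    {"wx": 0, "wy": 0, "wz": 0, "tx": 0, "ty": 0, "tz": -1.5, "hand": 1},
    {"wx": 0, "wy": 0, "wz": 0, "tx": 0, "ty": 0, "tz": -1, "hand": 1},
    {"wx": 0, "wy": 0, "wz": 0, "tx": 0, "ty": 0, "tz": 0, "hand": 1},
    {"wx": 0, "wy": 0, "wz": 0, "tx": 0, "ty": 0, "tz": 0, "hand": 1}
  ]
}}

```text
clock: 9.57
position: [0.5524, -0.1296, 0.3876]
ee_rot: [0.508, 3.099, -0.0]
force: [0.4, -0.1, -0.1]
width: 0.998
```

```bash
python3 -c "
from h import *
im,d=arm.get_image('wrist');save('w4',im);np.savez('pics/w4.npz',im=im,d=d)
m=(im.max(2)<70).astype(np.uint8);m[:170]=0;m[245:]=0;m[:,:225]=0;m[:,295:]=0
cs,_=cv2.findContours(m,0,2);c=max(cs,key=cv2.contourArea);e=cv2.minEnclosingCircle(c);print(e,pts('wrist',[e[0]],z=.309))
im,d=arm.get_image('scene');save('sc4',im[150:270,160:310].repeat(4,0).repeat(4,1))
go([.5688,-.0225,.079])
print(proj('wrist',[.5688,-.0225,.083]),proj('wrist',[.5361,-.0118,.083]))
"
```

```text
((259.7882995605469, 210.0420379638672), 24.255708694458008) [[ 0.55187125 -0.12920523  0.309     ]]
t 9.67 pos [ 0.5519 -0.1295  0.3864] w 1.001 F [-0.9  0.1 -0.3]
tool y az 71.39719213307892 z [-0.001  0.    -1.   ]
delta tool cm [ 1.78 10.69 30.44]
[[339.67134385 140.50585083]] [[341.0684097  114.02640347]]
```

View pics/w4.png

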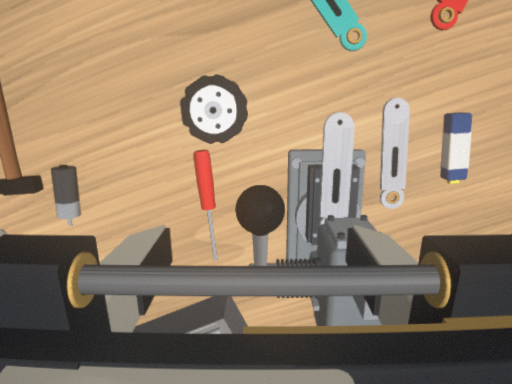

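View pics/sc4.png

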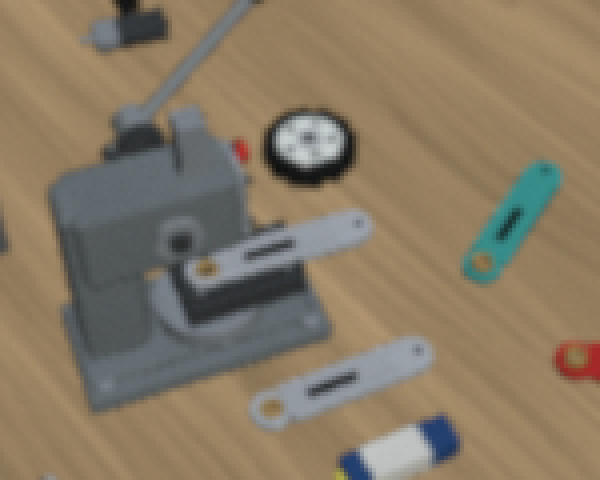

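>>> {"name": "step_arm", "arguments": {
  "plan": [
    {"wx": 0, "wy": 0, "wz": 0, "tx": 1, "ty": 0.7, "tz": 0, "hand": 1},
    {"wx": 0, "wy": 0, "wz": 0, "tx": 1.8, "ty": 2, "tz": 0, "hand": 1},
    {"wx": 0, "wy": 0, "wz": 0, "tx": 2, "ty": 2, "tz": 0, "hand": 1},
    {"wx": 0, "wy": 0, "wz": 0, "tx": 2, "ty": 2, "tz": 0, "hand": 1},
    {"wx": 0, "wy": 0, "wz": 0, "tx": 2, "ty": 2, "tz": 0, "hand": 1},
    {"wx": 0, "wy": 0, "wz": 0, "tx": 1, "ty": 2, "tz": 0, "hand": 1},
    {"wx": 0, "wy": 0, "wz": 0, "tx": 0, "ty": 0, "tz": 1.5, "hand": 1},
    {"wx": 0, "wy": 0, "wz": 0, "tx": 0, "ty": 0, "tz": 2.5, "hand": 1},
    {"wx": 0, "wy": 0, "wz": 0, "tx": 0, "ty": 0, "tz": 2.5, "hand": 1},
    {"wx": 0, "wy": 0, "wz": 0, "tx": 0, "ty": 0, "tz": 2.5, "hand": 1}
  ]
}}

```text
clock: 10.5
position: [0.4924, 0.0039, 0.2959]
ee_rot: [-0.506, -3.1, 0.0]
force: [0.1, 0.5, -0.6]
width: 1.003
```

>>> {"name": "step_arm", "arguments": {
  "plan": [
    {"wx": 0, "wy": 0, "wz": 0, "tx": 0, "ty": 0, "tz": 2.5, "hand": 1},
    {"wx": 0, "wy": 0, "wz": 0, "tx": 0, "ty": 0, "tz": 2.5, "hand": 1},
    {"wx": 0, "wy": 0, "wz": 0, "tx": 0, "ty": 0, "tz": 2.5, "hand": 1},
    {"wx": 0, "wy": 0, "wz": 0, "tx": 0, "ty": 0, "tz": 2.5, "hand": 1},
    {"wx": 0, "wy": 0, "wz": 0, "tx": 0, "ty": 0, "tz": 2.5, "hand": 1},
    {"wx": 0, "wy": 0, "wz": 0, "tx": 0, "ty": 0, "tz": 2.5, "hand": 1},
    {"wx": 0, "wy": 0, "wz": 0, "tx": 0, "ty": 0, "tz": 2, "hand": 1},
    {"wx": 0, "wy": 0, "wz": 0, "tx": 0, "ty": 0, "tz": 1, "hand": 1},
    {"wx": 0, "wy": 0, "wz": 0, "tx": 0, "ty": 0, "tz": 0, "hand": 1},
    {"wx": 0, "wy": 0, "wz": 0, "tx": 0, "ty": 0, "tz": 0, "hand": 1}
  ]
}}

```text
clock: 11.33
position: [0.4931, 0.0035, 0.1174]
ee_rot: [-0.507, -3.1, 0.0]
force: [-0.5, -1.4, 0.2]
width: 0.998
```

```bash
python3 -c "
from h import *
go([.5688,-.0225,.079])
im,d=arm.get_image('wrist');save('w5',im)
im,d=arm.get_image('side');save('s5',im[130:280,180:350].repeat(4,0).repeat(4,1))
print(proj('wrist',[.5688,-.0225,.083]),proj('wrist',[.5361,-.0118,.083]))
"
```

```text
t 11.33 pos [0.4931 0.0035 0.1174] w 0.998 F [-0.5 -1.4  0.2]
tool y az 71.41859839370407 z [-0.001  0.    -1.   ]
delta tool cm [-8.   -0.05  3.53]
[[258.31688278 350.63712585]] [[257.82304083 304.47640472]]
```

View pics/s5.png

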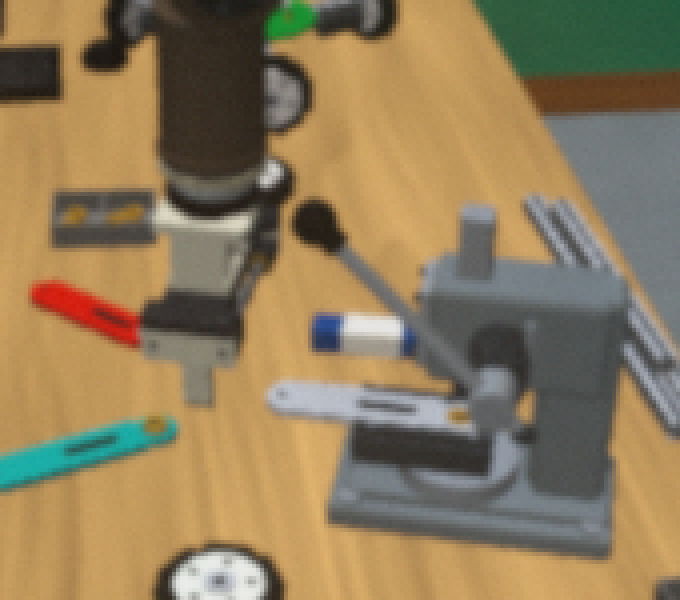

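View pics/w5.png

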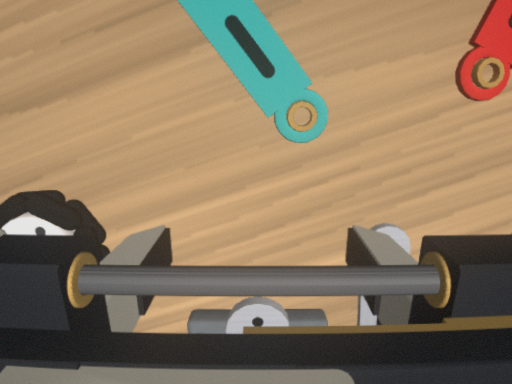

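>>> {"name": "step_arm", "arguments": {
  "plan": [
    {"wx": 0, "wy": 0, "wz": 0, "tx": 0, "ty": 0, "tz": 1.5, "hand": 1},
    {"wx": 0, "wy": 0, "wz": 0, "tx": 0, "ty": 0, "tz": 1.5, "hand": 1},
    {"wx": 0, "wy": 0, "wz": 0, "tx": 0, "ty": 0, "tz": 0.5, "hand": 1},
    {"wx": 0, "wy": 0, "wz": 0, "tx": -1.5, "ty": 0, "tz": 0, "hand": 1},
    {"wx": 0, "wy": 0, "wz": 0, "tx": -2, "ty": 0, "tz": 0, "hand": 1},
    {"wx": 0, "wy": 0, "wz": 0, "tx": -2, "ty": 0, "tz": 0, "hand": 1},
    {"wx": 0, "wy": 0, "wz": 0, "tx": -1.5, "ty": -0.1, "tz": 0, "hand": 1},
    {"wx": 0, "wy": 0, "wz": 0, "tx": -0.7, "ty": 0, "tz": 0, "hand": 1},
    {"wx": 0, "wy": 0, "wz": 0, "tx": 0, "ty": 0, "tz": 0, "hand": 1},
    {"wx": 0, "wy": 0, "wz": 0, "tx": 0, "ty": 0, "tz": 0, "hand": 0.6}
  ],
  "force": 50
}}

```text
clock: 12.27
position: [0.5658, -0.0222, 0.0826]
ee_rot: [0.508, 3.1, 0.0]
force: [-0.4, 0.5, -0.4]
width: 0.965
```

```bash
python3 -c "
from h import *
go([.5688,-.0225,.079])
im,d=arm.get_image('wrist');save('w6',im)
im,d=arm.get_image('side');save('s6',im[130:280,180:350].repeat(4,0).repeat(4,1))
"
```

```text
t 12.27 pos [ 0.5658 -0.0222  0.0826] w 0.965 F [-0.4  0.5 -0.4]
tool y az 71.38518067198842 z [ 0.  0. -1.]
delta tool cm [-0.29  0.07  0.06]
```

View pics/s6.png

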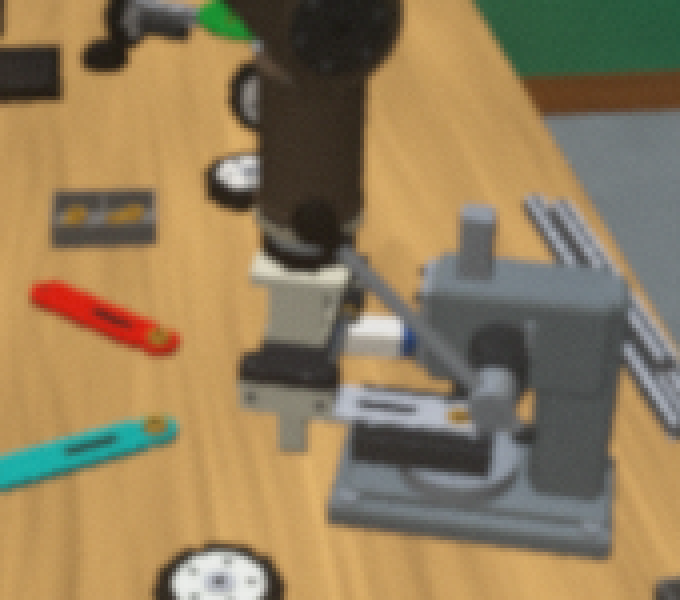

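>>> {"name": "step_arm", "arguments": {
  "plan": [
    {"wx": 0, "wy": 0, "wz": 0, "tx": 0, "ty": 0, "tz": 0, "hand": 0.3},
    {"wx": 0, "wy": 0, "wz": 0, "tx": 0, "ty": 0, "tz": 0, "hand": 0},
    {"wx": 0, "wy": 0, "wz": 0, "tx": 0, "ty": 0, "tz": 0, "hand": 0},
    {"wx": 0, "wy": 0, "wz": 0, "tx": 0, "ty": 0, "tz": 0, "hand": 0},
    {"wx": 0, "wy": 0, "wz": 0, "tx": 0, "ty": 0, "tz": 0, "hand": 0},
    {"wx": 0, "wy": 0, "wz": 0, "tx": 0, "ty": 0, "tz": 0, "hand": 0},
    {"wx": 0, "wy": 0, "wz": 0, "tx": 0, "ty": 0, "tz": 0, "hand": 0},
    {"wx": 0, "wy": 0, "wz": 0, "tx": 0, "ty": 0, "tz": 0, "hand": 0},
    {"wx": 0, "wy": 0, "wz": 0, "tx": 0, "ty": 0, "tz": 0, "hand": 0},
    {"wx": 0, "wy": 0, "wz": 0, "tx": 0, "ty": 0, "tz": 0, "hand": 0}
  ],
  "force": 50
}}

```text
clock: 13.2
position: [0.5662, -0.0224, 0.0822]
ee_rot: [-0.508, -3.1, -0.0]
force: [-0.5, -0.3, 0.7]
width: 0.431
```

>>> {"name": "step_arm", "arguments": {
  "plan": [
    {"wx": 0, "wy": 0, "wz": 0, "tx": 0, "ty": 0, "tz": 0, "hand": 0},
    {"wx": 0, "wy": 0, "wz": 0, "tx": 0, "ty": 0, "tz": 0, "hand": 0},
    {"wx": 0, "wy": 0, "wz": 0, "tx": 0, "ty": 0, "tz": 0, "hand": 0},
    {"wx": 0, "wy": 0, "wz": 0, "tx": 0, "ty": 0, "tz": 0, "hand": 0},
    {"wx": 0, "wy": 0, "wz": 0, "tx": 0, "ty": 0, "tz": 0, "hand": 0},
    {"wx": 0, "wy": 0, "wz": 0, "tx": 0, "ty": 0, "tz": 0, "hand": 0},
    {"wx": 0, "wy": 0, "wz": 0, "tx": 0, "ty": 0, "tz": 0, "hand": 0},
    {"wx": 0, "wy": 0, "wz": 0, "tx": 0, "ty": 0, "tz": 0, "hand": 0},
    {"wx": 0, "wy": 0, "wz": 0, "tx": 0, "ty": 0, "tz": 0, "hand": 0},
    {"wx": 0, "wy": 0, "wz": 0, "tx": 0, "ty": 0, "tz": 0, "hand": 0}
  ]
}}

```text
clock: 14.03
position: [0.5662, -0.0224, 0.0822]
ee_rot: [-0.508, -3.1, -0.0]
force: [-1.1, 0.6, 1.2]
width: 0.431
```

```bash
python3 -c "
from h import *
go([.5688,-.0225,.079])
print(arm.observe()['joints'])"
```

```text
t 14.03 pos [ 0.5662 -0.0224  0.0822] w 0.431 F [-1.1  0.6  1.2]
tool y az 71.40125477560208 z [-0.  0. -1.]
delta tool cm [-0.25  0.07  0.02]
[ 0.10346999  0.54448528 -0.22038447  1.87753341  0.16915507  0.73754947
  1.03458374]
```

>>> {"name": "step_arm", "arguments": {
  "plan": [
    {"wx": 0, "wy": 0, "wz": 0, "tx": 0.6, "ty": 0, "tz": 0, "hand": 0},
    {"wx": 0, "wy": 0, "wz": 0, "tx": 1.2, "ty": 0, "tz": 0, "hand": 0},
    {"wx": 0, "wy": 0, "wz": 0, "tx": 1.5, "ty": 0, "tz": 0, "hand": 0},
    {"wx": 0, "wy": 0, "wz": 0, "tx": 1.5, "ty": 0, "tz": 0, "hand": 0},
    {"wx": 0, "wy": 0, "wz": 0, "tx": 1.5, "ty": 0, "tz": 0, "hand": 0},
    {"wx": 0, "wy": 0, "wz": 0, "tx": 1.5, "ty": 0, "tz": 0, "hand": 0},
    {"wx": 0, "wy": 0, "wz": 0, "tx": 1.5, "ty": 0, "tz": 0, "hand": 0},
    {"wx": 0, "wy": 0, "wz": 0, "tx": 1.5, "ty": 0, "tz": 0, "hand": 0},
    {"wx": 0, "wy": 0, "wz": 0, "tx": 1, "ty": 0, "tz": -0.3, "hand": 0},
    {"wx": 0, "wy": 0, "wz": 0, "tx": 0.4, "ty": 0, "tz": -0.5, "hand": 0}
  ]
}}

```text
clock: 14.87
position: [0.4482, 0.0167, 0.09]
ee_rot: [-0.506, -3.098, 0.001]
force: [-0.4, 0.4, -2.3]
width: 0.429
```

```bash
python3 -c "
from h import *
go([.5688,-.0225,.079])
im,d=arm.get_image('scene');save('sc7',im[130:280,140:340].repeat(4,0).repeat(4,1))
im,d=arm.get_image('side');save('s7',im[130:280,180:350].repeat(4,0).repeat(4,1))
print(arm.observe()['joints'])"
```

```text
t 14.87 pos [0.4482 0.0167 0.09  ] w 0.429 F [-0.4  0.4 -2.3]
tool y az 71.44069059525116 z [-0.002 -0.    -1.   ]
delta tool cm [-12.68   0.12   0.77]
[ 0.04006656  0.3886695  -0.24627849  2.14560859  0.15944398  0.62300066
  0.92832159]
```

View pics/s7.png

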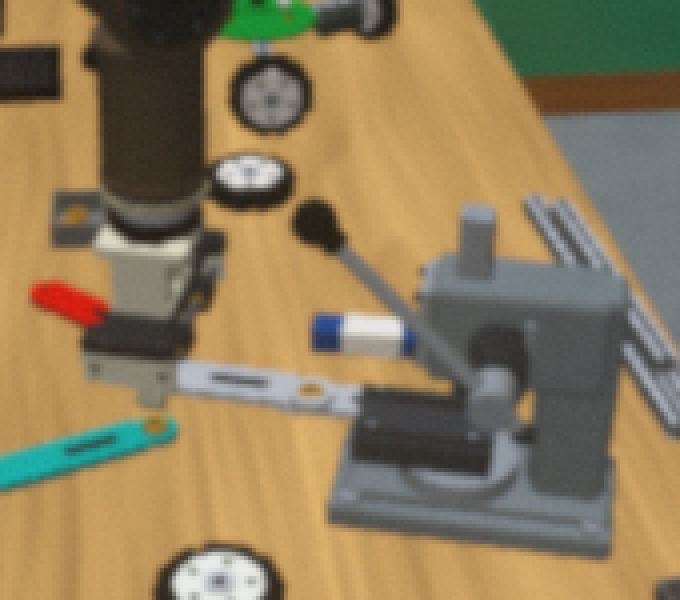

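View pics/sc7.png

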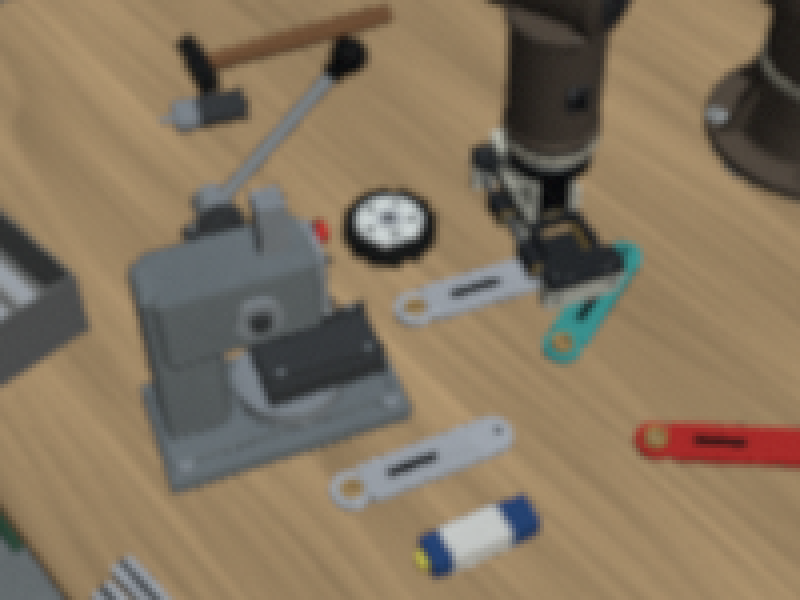

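>>> {"name": "step_arm", "arguments": {
  "plan": [
    {"wx": 0, "wy": 0, "wz": 0, "tx": 0, "ty": 0, "tz": -1.5, "hand": 0},
    {"wx": 0, "wy": 0, "wz": 0, "tx": 0, "ty": 0, "tz": -2.5, "hand": 0},
    {"wx": 0, "wy": 0, "wz": 0, "tx": 0, "ty": 0, "tz": -3, "hand": 0},
    {"wx": 0, "wy": 0, "wz": 0, "tx": 0, "ty": 0, "tz": -3, "hand": 0},
    {"wx": 0, "wy": 0, "wz": 0, "tx": 0, "ty": 0, "tz": -3, "hand": 0},
    {"wx": 0, "wy": 0, "wz": 0, "tx": 0, "ty": 0, "tz": -3, "hand": 0},
    {"wx": 0, "wy": 0, "wz": 0, "tx": 0, "ty": 0, "tz": -3, "hand": 0},
    {"wx": 0, "wy": 0, "wz": 0, "tx": 0, "ty": 0, "tz": -3, "hand": 0},
    {"wx": 0, "wy": 0, "wz": 0, "tx": 0, "ty": 0, "tz": -2, "hand": 0},
    {"wx": 0, "wy": 0, "wz": 0, "tx": 0, "ty": 0, "tz": -1, "hand": 0}
  ]
}}

```text
clock: 15.8
position: [0.4522, 0.0163, 0.3435]
ee_rot: [0.508, 3.095, 0.002]
force: [0.1, 0.7, -2.2]
width: 0.426
```

>>> {"name": "step_arm", "arguments": {
  "plan": [
    {"wx": 0, "wy": -0.5, "wz": 0, "tx": 0, "ty": 0, "tz": 0, "hand": 0},
    {"wx": 0, "wy": -0.6, "wz": 0, "tx": 0, "ty": 0, "tz": 0, "hand": 0},
    {"wx": 0, "wy": -0.6, "wz": 0, "tx": 0, "ty": 0, "tz": 0, "hand": 0},
    {"wx": 0, "wy": -0.6, "wz": 0, "tx": 0, "ty": 0, "tz": 0, "hand": 0},
    {"wx": 0, "wy": -0.6, "wz": 0, "tx": 0, "ty": 0, "tz": 0, "hand": 0},
    {"wx": 0, "wy": -0.6, "wz": 0, "tx": 0, "ty": 0, "tz": 0, "hand": 0},
    {"wx": 0, "wy": -0.6, "wz": 0, "tx": 0, "ty": 0, "tz": 0, "hand": 0},
    {"wx": 0, "wy": -0.6, "wz": 0, "tx": 0, "ty": 0, "tz": 0, "hand": 0},
    {"wx": 0, "wy": -0.5, "wz": 0, "tx": 0, "ty": 0, "tz": 0, "hand": 0},
    {"wx": 0, "wy": 0, "wz": 0, "tx": 0, "ty": 0, "tz": 0, "hand": 0}
  ]
}}

```text
clock: 16.63
position: [0.449, 0.0166, 0.3389]
ee_rot: [0.418, 2.567, -0.119]
force: [-0.6, 0.1, -2.1]
width: 0.431
```

```bash
python3 -c "
from h import *
go([.5688,-.0225,.079])
print(arm.observe()['joints'])"
```

```text
t 16.63 pos [0.449  0.0166 0.3389] w 0.431 F [-0.6  0.1 -2.1]
tool y az 71.4645417734567 z [ 0.491 -0.166 -0.855]
delta tool cm [ 2.71  0.15 28.45]
[ 0.068019   -0.16429926 -0.4240573   2.17355907  0.41221307  0.72843492
  0.6264709 ]
```

>>> {"name": "step_arm", "arguments": {
  "plan": [
    {"wx": 0, "wy": 0, "wz": 0, "tx": -0.6, "ty": 0, "tz": -0.3, "hand": 0},
    {"wx": 0, "wy": 0, "wz": 0, "tx": -1.2, "ty": 0, "tz": -0.6, "hand": 0},
    {"wx": 0, "wy": 0, "wz": 0, "tx": -1.4, "ty": 0, "tz": -0.7, "hand": 0},
    {"wx": 0, "wy": 0, "wz": 0, "tx": -1.4, "ty": 0, "tz": -0.8, "hand": 0},
    {"wx": 0, "wy": 0, "wz": 0, "tx": -1.4, "ty": 0, "tz": -0.8, "hand": 0},
    {"wx": 0, "wy": 0, "wz": 0, "tx": -1.4, "ty": 0, "tz": -0.8, "hand": 0},
    {"wx": 0, "wy": 0, "wz": 0, "tx": -1.4, "ty": 0, "tz": -0.7, "hand": 0},
    {"wx": 0, "wy": 0, "wz": 0, "tx": -1, "ty": 0, "tz": -0.5, "hand": 0},
    {"wx": 0, "wy": 0, "wz": 0, "tx": -0.5, "ty": 0, "tz": -0.3, "hand": 0},
    {"wx": 0, "wy": 0, "wz": 0, "tx": 0, "ty": 0, "tz": 0, "hand": 0}
  ]
}}

```text
clock: 17.47
position: [0.5084, -0.003, 0.4418]
ee_rot: [0.422, 2.567, -0.116]
force: [-0.0, -0.0, -2.3]
width: 0.426
```

>>> {"name": "step_arm", "arguments": {
  "plan": [
    {"wx": 0, "wy": -0.4, "wz": 0, "tx": 0, "ty": 0, "tz": 0, "hand": 0},
    {"wx": 0, "wy": -0.4, "wz": 0, "tx": 0, "ty": 0, "tz": 0, "hand": 0},
    {"wx": 0, "wy": -0.4, "wz": 0, "tx": 0, "ty": 0, "tz": 0, "hand": 0},
    {"wx": 0, "wy": -0.4, "wz": 0, "tx": 0, "ty": 0, "tz": 0, "hand": 0},
    {"wx": 0, "wy": -0.4, "wz": 0, "tx": 0, "ty": 0, "tz": 0, "hand": 0},
    {"wx": 0, "wy": -0.4, "wz": 0, "tx": 0, "ty": 0, "tz": 0, "hand": 0},
    {"wx": 0, "wy": -0.4, "wz": 0, "tx": 0, "ty": 0, "tz": 0, "hand": 0},
    {"wx": 0, "wy": -0.2, "wz": 0, "tx": 0, "ty": 0, "tz": 0, "hand": 0},
    {"wx": 0, "wy": 0, "wz": 0, "tx": 0, "ty": 0, "tz": 0, "hand": 0},
    {"wx": 0, "wy": 0, "wz": 0, "tx": 0, "ty": 0, "tz": 0, "hand": 0}
  ]
}}

```text
clock: 18.3
position: [0.5067, -0.0029, 0.44]
ee_rot: [0.37, 2.26, -0.17]
force: [0.8, 0.0, -2.3]
width: 0.431
```

```bash
python3 -c "
from h import *
go([.5688,-.0225,.079])
print(arm.observe()['joints'])"
```

```text
t 18.3 pos [ 0.5067 -0.0029  0.44  ] w 0.431 F [ 0.8  0.  -2.3]
tool y az 71.36972811950324 z [ 0.716 -0.242 -0.655]
delta tool cm [23.02  0.15 28.26]
[ 0.15818826 -0.23337864 -0.49589305  2.13379874  0.70919554  0.63024943
  0.42130977]
```

>>> {"name": "step_arm", "arguments": {
  "plan": [
    {"wx": 0, "wy": -0.4, "wz": 0, "tx": 0, "ty": 0, "tz": 0, "hand": 0},
    {"wx": 0, "wy": -0.4, "wz": 0, "tx": 0, "ty": 0, "tz": 0, "hand": 0},
    {"wx": 0, "wy": -0.4, "wz": 0, "tx": 0, "ty": 0, "tz": 0, "hand": 0},
    {"wx": 0, "wy": -0.4, "wz": 0, "tx": 0, "ty": 0, "tz": 0, "hand": 0},
    {"wx": 0, "wy": -0.4, "wz": 0, "tx": 0, "ty": 0, "tz": 0, "hand": 0},
    {"wx": 0, "wy": -0.4, "wz": 0, "tx": 0, "ty": 0, "tz": 0, "hand": 0},
    {"wx": 0, "wy": -0.4, "wz": 0, "tx": 0, "ty": 0, "tz": 0, "hand": 0},
    {"wx": 0, "wy": -0.3, "wz": 0, "tx": 0, "ty": 0, "tz": 0, "hand": 0},
    {"wx": 0, "wy": 0, "wz": 0, "tx": 0, "ty": 0, "tz": 0, "hand": 0},
    {"wx": 0, "wy": 0, "wz": 0, "tx": 0, "ty": 0, "tz": 0, "hand": 0}
  ]
}}

```text
clock: 19.13
position: [0.5072, -0.0027, 0.4403]
ee_rot: [0.318, 1.941, -0.214]
force: [-0.8, -0.3, -1.8]
width: 0.433
```

>>> {"name": "step_arm", "arguments": {
  "plan": [
    {"wx": 0, "wy": 0, "wz": 0, "tx": 0, "ty": 0, "tz": 0, "hand": 0},
    {"wx": 0, "wy": 0, "wz": 0, "tx": 0, "ty": 0, "tz": 0, "hand": 0},
    {"wx": 0, "wy": 0, "wz": 0, "tx": 0, "ty": 0, "tz": 0, "hand": 0},
    {"wx": 0, "wy": 0, "wz": 0, "tx": 0, "ty": 0, "tz": 0, "hand": 0},
    {"wx": 0, "wy": 0, "wz": 0, "tx": 0, "ty": 0, "tz": 0, "hand": 0},
    {"wx": 0, "wy": 0, "wz": 0, "tx": 0, "ty": 0, "tz": 0, "hand": 0},
    {"wx": 0, "wy": 0, "wz": 0, "tx": 0, "ty": 0, "tz": 0, "hand": 0},
    {"wx": 0, "wy": 0, "wz": 0, "tx": 0, "ty": 0, "tz": 0, "hand": 0},
    {"wx": 0, "wy": 0, "wz": 0, "tx": 0, "ty": 0, "tz": 0, "hand": 0},
    {"wx": 0, "wy": 0, "wz": 0, "tx": 0, "ty": 0, "tz": 0, "hand": 0}
  ]
}}

```text
clock: 19.97
position: [0.507, -0.0025, 0.4406]
ee_rot: [0.318, 1.939, -0.213]
force: [0.3, -0.4, -1.4]
width: 0.429
```

```bash
python3 -c "
from h import *
go([.5688,-.0225,.079])
o=arm.observe();print(o['joints'],np.round(o['dq'],3))
for n in ['side','scene']:
    im,d=arm.get_image(n);save(n+'8',im);np.savez('pics/'+n+'8.npz',im=im,d=d)
im,d=arm.get_image('side');save('s8c',im[60:210,180:350].repeat(4,0).repeat(4,1))
"
```

```text
t 19.97 pos [ 0.507  -0.0025  0.4406] w 0.429 F [ 0.3 -0.4 -1.4]
tool y az 71.39344684146772 z [ 0.877 -0.295 -0.378]
delta tool cm [31.03  0.08 19.37]
[ 0.38845192 -0.25549096 -0.80814116  2.36439419  1.57729937  0.56644152
 -0.52363054] [-0.    -0.001 -0.001  0.    -0.     0.001 -0.   ]
```

View pics/side8.png

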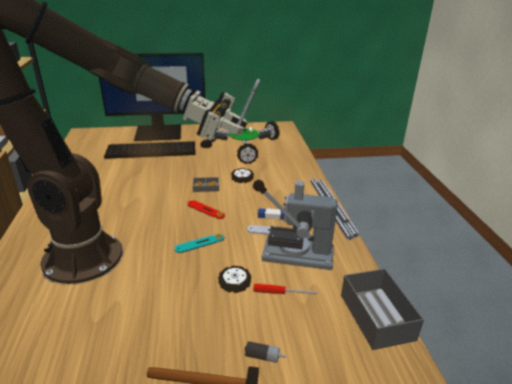

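View pics/scene8.png

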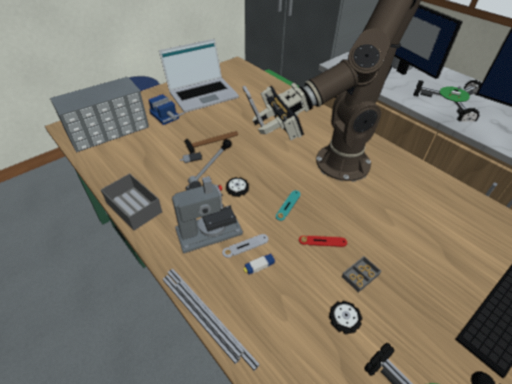

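View pics/s8c.png

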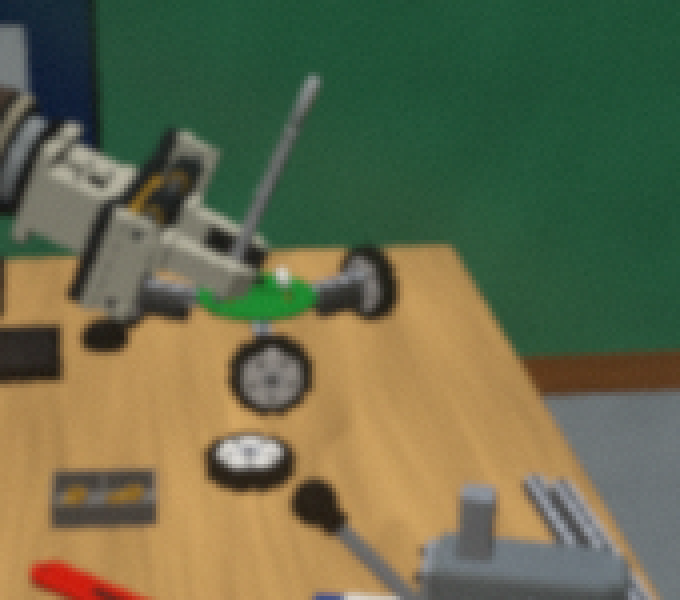

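```bash
python3 -c "
from h import *
f=np.load('pics/side8.npz');d=f['d']
uv=np.array([(257,83),(250,100),(244,115)])
P=[]
for u,v in uv:
    w=d[v,u-2:u+3];P.append(pts('side',[(u,v)],depth=[w[w>0].min()])[0])
P=np.array(P);print(P.round(3));D=P[0]-P[2];print('tilt',np.degrees(np.arctan2(D[2],np.hypot(*D[:2]))))
m=(f['im'].max(2)<70).astype(np.uint8)[176:200,245:275];print(cv2.moments(m,True)['m10']/m.sum()+245,cv2.moments(m,True)['m01']/m.sum()+176)
o=arm.observe();print(o['clock'],o['width'],o['force']);arm.sign_off()
"
```

```text
[[ 0.558 -0.035  0.569]
 [ 0.54  -0.033  0.523]
 [ 0.524 -0.03   0.479]]
tilt 69.19930647017924
256.57936507936506 184.36507936507937
20.1167 0.42705677683339843 [-0.96601678 -0.9248306  -2.1174234 ]
the job is handed in; nothing more can be done
```

The job is handed in, with the link held up in the gripper at 20.1 s. `sign_off` gives no verdict, so the points below are my own measurements.

- **Pressing:** I gripped the black ball and pulled the lever down its arc to the stop. The arm pose put it at about 1.14 rad, with the vertical force rising to 25 N. I then followed it back up; the ball was seen at its rest place. The bush looked flush in the pictures, but I did not measure how far it went in.
- **Force spike:** On the way up the wrist force reached 55 N against the top stop, below the 120 N limit. I backed off and released the ball.
- **Drawing out:** I gripped the link near its free end with the force set to 50 N, drew it about 12 cm straight out of the nest, then lifted and tilted it.
- **Final pose:** The tool is tilted 68 degrees, and side-camera depth gives the link about 69 degrees, bush end up. The TCP is 0.44 m up, which puts the free end about 0.4 m above the bench, well clear of the press. The opening stayed steady at about 0.43, matching the 40 mm bar, and the joints were still.
- **Other things:** By eye in the last pictures, nothing else on the bench appeared to have moved. My last knob centroid from the side view was about 3 pixels off the first. I put that down to a looser mask that took in other dark pixels, since the lever looked fully up. I did not re-measure it.

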